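Square up and bed the plaque with the stand's swivel clip, then swing the clip clear

TASK

The loose porcelain plaque on the wooden stand is to be bedded on its felt with the stand's own spring clip before it is lifted off for the service. Using the clip's upright knob, swing the clip up over the plaque's bevelled edge until its toe is fully home against the raised panel, but gently because porcelain chips; then let go completely so that the spring alone presses for about three seconds. After that swing the clip clear again, all the way back to its rest pin, and let go; do not touch the plaque with the gripper or disturb the other things on the altar.

Things in the scene. Friction and masses are not known exactly. Their poses are not given: they have to be found in the camera images.
- stand: Fixed dark wooden display stand, 28 mm high, spanning x -95 to +95 and y -100 to +85 mm; origin on its underside, z up, yaw varies. On its top low wooden strips guide the plaque left and right (1.5 mm play). An adjustable back rail, 7 mm high, is screwed down behind the plaque: at the start 1 to 17 mm behind its y = -36 mm edge, a distance that is not given.
- pivot (a point): Axis of the clip's pivot screw, 56 mm above the table, at (-60, -7) mm in the stand's frame. The clip swings level about the vertical line through it, with slight friction (0.06 N m), and stays where it is left. Its rigid arm is 14 mm wide, spans 52 to 56 mm above the table and ends 9 mm beyond the knob's axis.
- knob (a point): Centre of the clip's upright handle, 71 mm above the table: a plain brass-toned aluminium cylinder, 14 mm diameter, 30 mm tall, foot 56 and top 86 mm above the table, standing on the end of the clip's rigid arm, 85 mm from the pivot axis. Pushing or pinching it sideways swings the clip; nothing else stands within 40 mm of it at its height.
- toe (a point): Lowest point of the clip's toe, a round-ended pin of 10 mm diameter, straight below the knob; 33 mm above the table when free. It is carried by a leaf spring under the rigid arm (underside 47 mm above the table) and moves up and down without the arm; the spring presses the toe down with 3 N at first and about 4.5 N when the plaque lifts it 3 mm.
- rest (a point): Centre of the knob when the clip lies back against its rest pin, a hard stop: 85 mm from the pivot, 0.80 rad anticlockwise (seen from above) from the stand's x axis. The clip starts 0 to 0.35 rad clockwise of it. Clockwise from rest the toe meets the bevel at about 0.66 rad; it is home at 0.90 to 1.08 rad, depending on where the rail is.
- plaque: Loose white porcelain plaque, 96 (x) x 72 (y) mm, about 0.16 kg; origin: centre of its underside, 28 mm above the table, axes nearly the stand's. Margin 8 mm thick; raised panel in the middle 84 x 22 mm, 16 mm thick, with upright sides at y = +11 and -11 mm. The clip pushes it back (-y) until it meets the rail. Over 18 N between clip and plaque (the spring alone makes 4 or 5 of it) chips it.
- edge (a point): Top of the plaque's outer edge where the clip comes over it, at (-2, +36, 4) mm in the plaque's frame. From here inwards (-y) the margin slopes up 4 mm over 9.5 mm (23 degrees), then is flat for 15.5 mm up to the raised panel. Getting the toe up the slope or pushing the plaque back takes about 2 to 7 N at the knob, sliding it on the flat about 1 to 4 N.
- home (a point): Where the toe's lowest point is when fully home, at (-2, +16, 8) mm in the plaque's frame: on the flat margin, the toe's side against the upright side of the raised panel . Pushing on from there, the force climbs quickly; 5 to 7 N at the knob, more than any before, shows that it is home.
- vase: Bystander: empty white porcelain vase, 94 mm widest, 170 mm tall; origin: centre of its foot.
- bowl_a: Bystander: ceramic bowl, 100 mm wide, 45 mm tall; origin: centre of its foot.
- bowl_b: Bystander: ceramic bowl like the other; origin: centre of its foot.
- incense: Bystander: brass-toned incense holder, foot 70 mm across, 44 mm tall; origin: centre of its foot.
- tray: Bystander: red and gold plastic candy tray with a shut clear cover, 170 x 130 x 56 mm; origin: centre of its underside.

How it is judged:
By the outcome, as a careful person would: the job done as asked, in the order asked, and still so for the second after the job is handed in, with the robot touching nothing.
It also fails if it takes over 72 s, if anything falls off the work surface, if the arm or the gripper's body presses on something with over 40 N, if the wrist force passes 120 N, or if a joint passes its speed limit or range.

ROBOT

A 7-joint arm with a two-finger parallel gripper is mounted at the origin on the work surface. World frame = base frame: x ahead of the robot, y to its left, z up, the work surface at z = 0. Lengths are in m, angles in rad, forces in N, time in s.
With the tool pointing down it reaches from about 0.425 to 0.875 m from the base axis. Payload 8.4 kg.
Tool frame: the origin (TCP) lies between the finger pads; the fingertips stand 17 mm ahead of it and the grasp point (between the pads) lies 2 mm behind it; z points along the fingers, y is the line along which they close (so a half turn about z gives the same grasp; the last joint's range is limited). The gripper opens to 87 mm and grips with 3 to 60 N. Pads are 19 mm wide; open, the fingers measure 117 mm over their backs; the gripper's body (75 mm by 190 mm) begins 51 mm behind the grasp point.
Start: joints at [1.203, 0.333, 0.04, 1.465, -0.013, 1.343, -0.059], TCP at [0.173, -0.627, 0.24] pointing down, gripper open.
Joint ranges: [-2.58, 2.58], [-0.38, 2.09], [-1.3, 1.39], [0.25, 2.4], [-1.5, 4.64], [0.08, 2.09], [-2.65, 2.65]. Speed limits (rad/s): [2.22, 2.22, 2.79, 2.79, 3.14, 3.14, 3.14].

INTERFACE

Orientations are given as [roll, pitch, yaw] about the fixed x, y, z axes, in that order (R = Rz(yaw) Ry(pitch) Rx(roll)).
In Python, from workcell import arm, optics gives the robot as it stands.
- The arm moves only by the shell command python3 -m jog 'ROWS' [FORCE]. ROWS is JSON, a list of rows, each an object with "translation": the shift along the world's x, y, z in m, a list of three; "spin": the turn about the world's z in rad; "fingers": the finger opening in m, from 0 to 0.087. A call has 1 to 12 rows; each row is the pose to reach, as a shift and turn from the pose commanded when the call began; what a row does not reach only later rows make up. A row lasts 1/12 s, in which the tool goes at most 41.7 mm and 7.16 degrees, less where a joint would pass 70% of its speed; a pose out of reach is approached as far as the arm can. A call with a gripper value outside its range is refused whole. The fingers move at their own pace and stop on an object; FORCE is the grip in N (left out, the last holds). Time passes only in rows, so rows that repeat a pose let the fingers close. It gives the time, the measured TCP pose, the force, the opening and the grip force at its end, in the units of the state.
- arm.state(): the state, without advancing time (a new reading comes with each control period).
- optics.grab_frame(name): name is "scene" or "side" or "wrist"; returns a dict with "color" (480x640x3 uint8, red, green, blue), "z_map" (480x640 float32, m along the optical axis (not along the pixel's ray), 0 where there is no reading), "fov_y" (degrees; the focal length in pixels is half the picture's height over the tangent of half this angle, whatever the lens; pixels are square), "cx", "cy" (the principal point, pixels), "rvec" (rotation vector, rad) and "tvec" (3), from world to camera coordinates, as OpenCV has them; the wrist camera has in their place "hand_eye" (4x4, takes a point from camera to tool coordinates, whose origin is the TCP and whose axes are the flange's). Camera axes: x right, y down, z forward; pixel columns grow to the right and rows downward; lengths in m; the calibration is good to about 2 mm. The wrist camera is an equidistant fisheye: a pixel r from the principal point sees the ray r / f radians off the axis. A picture is of the moment at which its call begins: read the wrist's pose just before it.
- arm.sign_off(): hands the job in; it is judged then, once.
The state is a dict: "clock": time; "joint_positions": joint angles; "joint_vel": joint speeds; "joint_efforts": joint torques, N m; "tool_pos": TCP position; "eef_rot": TCP orientation; "force": force on the tool from outside, world axes, zero at the start; "ft_torque": the same for the moment, N m; "width": opening from 0.0 (shut) to 1.0 (fully open); "gripper_force": force on a finger pad.
Only numpy, scipy, OpenCV 4.12 (cv2) and the standard library are available. Lean on these libraries where they do the work, as an engineer would, in place of code of your own. Each camera call takes 0.05 s, during which the arm holds its last target. There are 200 camera calls.

## Working session

There is one attempt and no reset: what is moved stays moved. The work goes in short steps, Python scripts to look and compute and a shell command to move; the robot and the scene stay as the last step left them, time stands still between calls to the robot, and variables do not carry over. Pictures are saved under pics/ and viewed, at most 10 in all, crops included, and the job is handed in when it is done.

```bash
mkdir -p pics; ls
cat > h.py <<'E'
import numpy as np, cv2
from workcell import arm, optics
def grab(n):
    f=optics.grab_frame(n); f['f']=240/np.tan(np.radians(f['fov_y']/2)); return f
def world(f,u,v,z=None):
    """pixel -> world using depth, or on plane z"""
    R=cv2.Rodrigues(np.array(f['rvec'],float))[0]; t=np.array(f['tvec'],float).ravel()
    d=np.array([(u-f['cx'])/f['f'],(v-f['cy'])/f['f'],1.])
    o=-R.T@t; w=R.T@d
    s=f['z_map'][int(v),int(u)] if z is None else (z-o[2])/w[2]
    return o+s*w
def cloud(f):
    R=cv2.Rodrigues(np.array(f['rvec'],float))[0]; t=np.array(f['tvec'],float).ravel()
    v,u=np.mgrid[0:480,0:640]; z=f['z_map'].astype(float)
    c=np.stack([(u-f['cx'])/f['f']*z,(v-f['cy'])/f['f']*z,z],-1)
    P=(c-t)@R; P[z==0]=np.nan; return P
def save(im,n): cv2.imwrite('pics/'+n,cv2.cvtColor(im,cv2.COLOR_RGB2BGR))
E
python3 - <<'E'
from h import *
print(arm.state())
import pickle
for n in('scene','side'):
    f=grab(n); save(f['color'],n+'0.png'); pickle.dump(f,open(n+'.pkl','wb'))
    print(n,f['fov_y'],f['cx'],f['cy'],world(f,320,240))
E
```

```text
pics
{'clock': 0.0, 'joint_positions': array([ 1.20280075,  0.3338977 ,  0.03991709,  1.46630064, -0.01344409,
        1.34331051, -0.05849041]), 'joint_vel': array([-0.00013665, -0.00182706,  0.00047426, -0.00123856,  0.00099721,
       -0.0013415 ,  0.00020155]), 'joint_efforts': array([-2.79537999e-04, -6.56361437e+01,  1.33507401e+00, -4.03807712e+01,
       -5.96260163e-02,  4.49667592e-02,  1.76838553e-04]), 'tool_pos': array([ 0.17245946, -0.62622636,  0.23865401]), 'eef_rot': array([-3.13994509e+00,  8.26101113e-05,  2.68736737e-01]), 'force': array([1.09067426, 0.27282164, 0.89956339]), 'ft_torque': array([-0.01280816,  0.02779352, -0.02124143]), 'gripper_force': 0.0, 'width': 0.997263373731809}
scene 53.43033002351234 315.33339094991504 246.95487283381442 [0.53982083 0.0237154  0.08802771]
side 53.172940125456044 321.4124797456606 230.74035827588582 [0.52466325 0.02392549 0.05596579]
```

View pics/scene0.png

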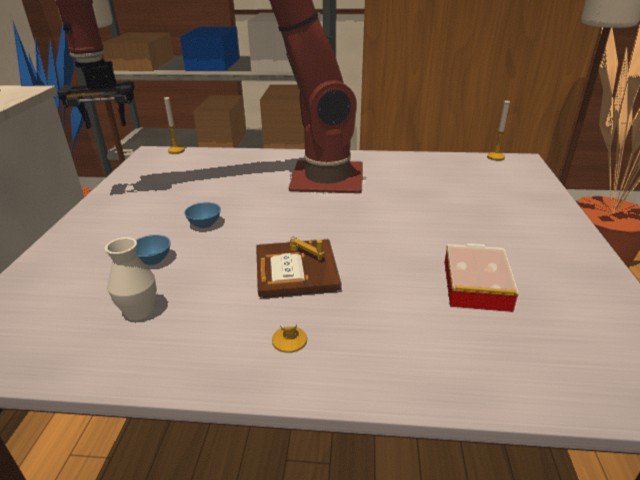

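View pics/side0.png

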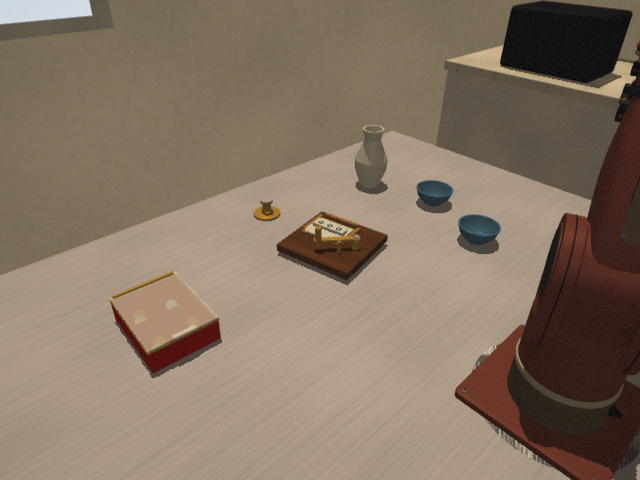

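The scene view shows the stand around (298,268) with the clip from (293,240) to (322,256), and the bystanders are well clear of it. In the side view the stand is near (333,243), with upright posts near (318,237) and (350,243). I'll zoom in on both.

Run:
```python
from h import *; import pickle
S=pickle.load(open('scene.pkl','rb'));D=pickle.load(open('side.pkl','rb'))
a=cv2.resize(S['color'][228:308,245:355],(770,560)[0:2],interpolation=cv2.INTER_CUBIC)[:, :]
b=cv2.resize(D['color'][205:285,270:395],(780,500),interpolation=cv2.INTER_CUBIC)
a=cv2.resize(a,(400,291)); b=cv2.resize(b,(400,256))
save(np.vstack([cv2.resize(S['color'][228:308,245:355],(412,300),interpolation=cv2.INTER_CUBIC),cv2.resize(D['color'][205:285,280:390],(412,300),interpolation=cv2.INTER_CUBIC)]),'crop0.png')
for p in[(257,245),(331,240),(340,290),(258,295)]: print(p,world(S,*p,z=.028))
P=cloud(S)
Q=P[235:300,250:345].reshape(-1,3); C=S['color'][235:300,250:345].reshape(-1,3)
m=(abs(Q[:,2]-.028)<.005)
r=cv2.minAreaRect((Q[m][:,:2]*1000).astype(np.float32)); print(r)
P=cloud(D);Q2=P[200:285,270:395].reshape(-1,3); m=(abs(Q2[:,2]-.028)<.005); print(cv2.minAreaRect((Q2[m][:,:2]*1000).astype(np.float32)))
for q in(Q,Q2):
    m=(q[:,2]>.065)&(q[:,2]<.1); print(m.sum(),np.round(q[m],3)[:40].tolist())
```

```text
(257, 245) [ 0.47833828 -0.13935704  0.028     ]
(331, 240) [0.44242365 0.04252451 0.028     ]
(340, 290) [0.64386094 0.07527378 0.028     ]
(258, 295) [ 0.67392201 -0.0983463   0.028     ]
((545.1062622070312, -33.06144714355469), (194.90969848632812, 185.25257873535156), 12.185781478881836)
((599.083740234375, -16.928146362304688), (315.17333984375, 188.96018981933594), 12.90787124633789)
59 [[0.532, 0.018, 0.086], [0.534, 0.021, 0.087], [0.533, 0.023, 0.087], [0.533, 0.025, 0.087], [0.536, 0.016, 0.085], [0.532, 0.018, 0.083], [0.535, 0.021, 0.085], [0.54, 0.024, 0.088], [0.537, 0.026, 0.086], [0.537, 0.028, 0.086], [0.539, 0.017, 0.085], [0.541, 0.019, 0.086], [0.54, 0.021, 0.086], [0.543, 0.024, 0.087], [0.541, 0.026, 0.086], [0.535, 0.028, 0.082], [0.54, 0.017, 0.082], [0.541, 0.019, 0.083], [0.542, 0.022, 0.084], [0.547, 0.024, 0.087], [0.541, 0.026, 0.083], [0.537, 0.028, 0.081], [0.541, 0.017, 0.081], [0.542, 0.019, 0.081], [0.541, 0.021, 0.08], [0.54, 0.024, 0.08], [0.544, 0.026, 0.083], [0.538, 0.028, 0.079], [0.544, 0.017, 0.079], [0.541, 0.019, 0.077], [0.546, 0.022, 0.0
[... 426 characters left out ...]
1, 0.022, 0.086], [0.531, 0.019, 0.085], [0.532, 0.015, 0.082], [0.535, 0.029, 0.084], [0.533, 0.029, 0.085], [0.533, 0.025, 0.084], [0.532, 0.024, 0.084], [0.529, 0.023, 0.085], [0.529, 0.021, 0.084], [0.529, 0.018, 0.083], [0.538, 0.027, 0.079], [0.532, 0.03, 0.084], [0.532, 0.026, 0.082], [0.527, 0.029, 0.086], [0.527, 0.025, 0.084], [0.527, 0.023, 0.083], [0.529, 0.017, 0.08], [0.537, 0.028, 0.078], [0.531, 0.03, 0.081], [0.53, 0.028, 0.081], [0.528, 0.028, 0.082], [0.531, 0.022, 0.078], [0.527, 0.023, 0.081], [0.526, 0.021, 0.08], [0.535, 0.03, 0.077], [0.533, 0.029, 0.078], [0.532, 0.027, 0.077], [0.527, 0.028, 0.08], [0.528, 0.025, 0.078], [0.528, 0.022, 0.077], [0.529, 0.017, 0.074]]
```

View pics/crop0.png

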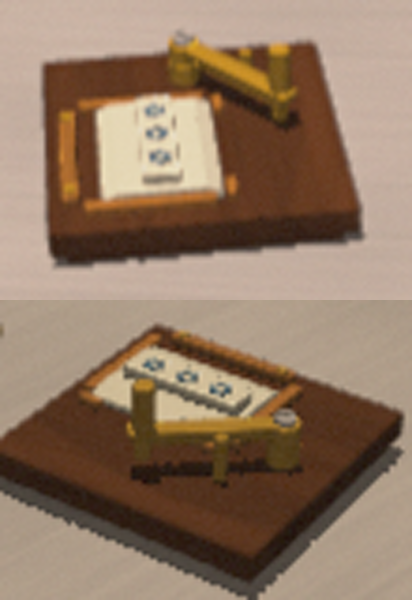

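The crops show the pivot screw at the left end of the clip, about scene pixel (294,239). The knob is at the right end at about (0.535, 0.023), and the clip lies close to rest. Next I'll go above the stand.

```bash
python3 -m jog '[{"translation":[0.27,0.28,0],"spin":0,"fingers":0.087},{"translation":[0.27,0.28,0],"spin":0,"fingers":0.087},{"translation":[0.27,0.28,0],"spin":0,"fingers":0.087},{"translation":[0.27,0.28,0],"spin":0,"fingers":0.087},{"translation":[0.27,0.28,0],"spin":0,"fingers":0.087},{"translation":[0.27,0.28,0],"spin":0,"fingers":0.087},{"translation":[0.27,0.28,0],"spin":0,"fingers":0.087},{"translation":[0.27,0.28,0],"spin":0,"fingers":0.087},{"translation":[0.27,0.28,0],"spin":0,"fingers":0.087},{"translation":[0.27,0.28,0],"spin":0,"fingers":0.087},{"translation":[0.27,0.28,0],"spin":0,"fingers":0.087}]'
python3 -m jog '[{"translation":[0.06,0.34,0],"spin":0,"fingers":0.06},{"translation":[0.06,0.34,0],"spin":0,"fingers":0.06},{"translation":[0.06,0.34,0],"spin":0,"fingers":0.06},{"translation":[0.06,0.34,0],"spin":0,"fingers":0.06},{"translation":[0.06,0.34,0],"spin":0,"fingers":0.06},{"translation":[0.06,0.34,0],"spin":0,"fingers":0.06},{"translation":[0.06,0.34,0],"spin":0,"fingers":0.06},{"translation":[0.06,0.34,0],"spin":0,"fingers":0.06},{"translation":[0.06,0.34,0],"spin":0,"fingers":0.06},{"translation":[0.06,0.34,0],"spin":0,"fingers":0.06},{"translation":[0.06,0.34,0],"spin":0,"fingers":0.06}]'
cat >> h.py <<'E'
from scipy.spatial.transform import Rotation as Ro
def wgrab():
    s=arm.state(); f=grab('wrist'); f['R']=Ro.from_euler('xyz',s['eef_rot']).as_matrix(); f['p']=np.array(s['tool_pos']); return f
def wworld(f,u,v,z):
    x,y=u-f['cx'],v-f['cy']; r=np.hypot(x,y)+1e-9; a=r/f['f']
    d=np.array([np.sin(a)*x/r,np.sin(a)*y/r,np.cos(a)]); H=np.array(f['hand_eye'])
    o=f['p']+f['R']@H[:3,3]; w=f['R']@H[:3,:3]@d
    return o+(z-o[2])/w[2]*w
E
python3 - <<'E'
from h import *; import pickle
f=wgrab(); pickle.dump(f,open('w1.pkl','wb')); save(f['color'],'w1.png'); print(f['f'],f['p'],f['hand_eye'])
E
```

```text
clock: 1.02
tool_pos: [0.446, -0.3419, 0.2393]
eef_rot: [-3.14, -0.001, 0.276]
force: [0.2, -0.2, -0.1]
width: 0.999
gripper_force: 0.0
clock: 1.93
tool_pos: [0.5024, -0.0071, 0.2393]
eef_rot: [3.141, 0.001, 0.27]
force: [1.0, -0.5, 0.5]
width: 0.693
gripper_force: 0.0
371.64829954431775 [ 0.50241709 -0.00706299  0.23926144] [[-1.58191542e-04 -9.60720226e-01 -2.77518687e-01  7.58229498e-02]
 [ 9.99999617e-01 -3.90724770e-04  7.82598501e-04  4.08151563e-04]
 [-8.60291634e-04 -2.77518457e-01  9.60719921e-01 -1.45924284e-01]
 [ 0.00000000e+00  0.00000000e+00  0.00000000e+00  1.00000000e+00]]
```

View pics/w1.png

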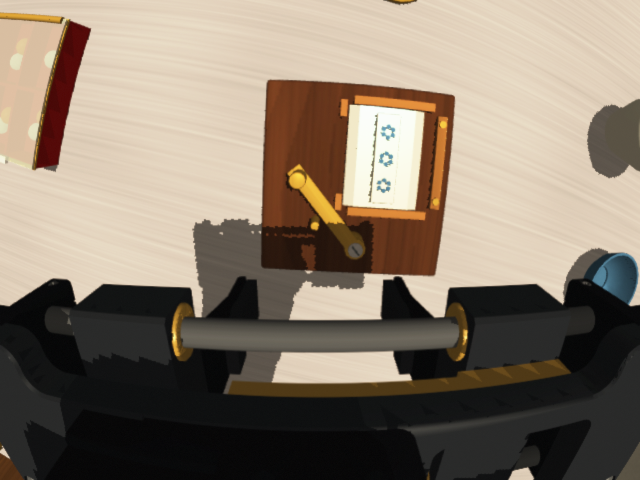

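The wrist view shows the knob top at (297,179), the pivot screw at (356,250), and the stand's corners at (267,80), (455,96), (436,275) and (262,267). The rail is at right, around (440,163), and the plaque's near edge is at about (347,155).

Run:
```python
from h import *; import pickle
f=pickle.load(open('w1.pkl','rb'))
k=wworld(f,297.5,179.5,.086)[:2]; p=wworld(f,355.5,249.5,.059)[:2]
print('knob',k,'pivot',p,'r',np.linalg.norm(k-p),'ang',np.arctan2(*(k-p)[::-1]))
c=np.array([wworld(f,*q,.028)[:2] for q in[(267,80),(455,96),(436,275),(262,267)]]); print(c)
# order: stand (+95,+85),(+95,-100),(-95,-100),(-95,+85)
L=np.array([[95,85],[95,-100],[-95,-100],[-95,85]])/1000
A=c-c.mean(0);B=L-L.mean(0)
y=np.arctan2((B[:,0]*A[:,1]-B[:,1]*A[:,0]).sum(),(A*B).sum()); R=np.array([[np.cos(y),-np.sin(y)],[np.sin(y),np.cos(y)]])
o=c.mean(0)-R@L.mean(0); print('yaw',y,'orig',o,'pivot',o+R@[-.06,-.007],'rest',o+R@[-.06+.085*np.cos(.8),-.007+.085*np.sin(.8)])
print('resid mm',(A-B@R.T)*1000)
for q in[(350,104),(343,207),(416,211),(425,108)]: print('plaq corner stand',(R.T@(wworld(f,*q,.033)[:2]-o))*1000)
print('rail', (R.T@(wworld(f,437,165,.035)[:2]-o))*1000)
```

```text
knob [0.53617421 0.01989715] pivot [ 0.48427323 -0.04742895] r 0.0850089163812253 ang 0.9140593645402476
[[ 0.61454803  0.0746305 ]
 [ 0.65340846 -0.10474764]
 [ 0.4710696  -0.14581978]
 [ 0.43177618  0.03413612]]
yaw 0.2170387767109658 orig [ 0.54108552 -0.02812616] pivot [ 0.48400053 -0.04788226] rest [0.52870092 0.02441487]
resid mm [[-1.00493365 -0.70638519]
 [-1.98219347  0.57527104]
 [ 1.22143291  0.41749868]
 [ 1.7656942  -0.28638453]]
plaq corner stand [73.48560636  5.17509   ]
plaq corner stand [-25.46439106   5.7244916 ]
plaq corner stand [-25.01128327 -67.10789749]
plaq corner stand [ 76.57116499 -67.12950222]
rail [ 22.41122663 -83.24947042]
```

```bash
python3 -m jog '[{"translation":[0.034,0.027,0],"spin":0.64,"fingers":0.045},{"translation":[0.034,0.027,0],"spin":0.64,"fingers":0.045},{"translation":[0.034,0.027,0],"spin":0.64,"fingers":0.045},{"translation":[0.034,0.027,0],"spin":0.64,"fingers":0.045},{"translation":[0.034,0.027,0],"spin":0.64,"fingers":0.045},{"translation":[0.034,0.027,0],"spin":0.64,"fingers":0.045},{"translation":[0.034,0.027,-0.04],"spin":0.64,"fingers":0.045},{"translation":[0.034,0.027,-0.08],"spin":0.64,"fingers":0.045},{"translation":[0.034,0.027,-0.12],"spin":0.64,"fingers":0.045},{"translation":[0.034,0.027,-0.12],"spin":0.64,"fingers":0.045}]'
python3 - <<'E'
from h import *; import pickle
f=wgrab(); pickle.dump(f,open('w2.pkl','wb')); save(f['color'],'w2.png'); print(arm.state()['force'])
E
```

```text
clock: 2.82
tool_pos: [0.5319, 0.0179, 0.1125]
eef_rot: [-3.133, 0.007, 0.903]
force: [-1.7, -0.3, -0.3]
width: 0.514
gripper_force: 0.0
[-0.06559244  0.1266178   0.98243386]
```

View pics/w2.png

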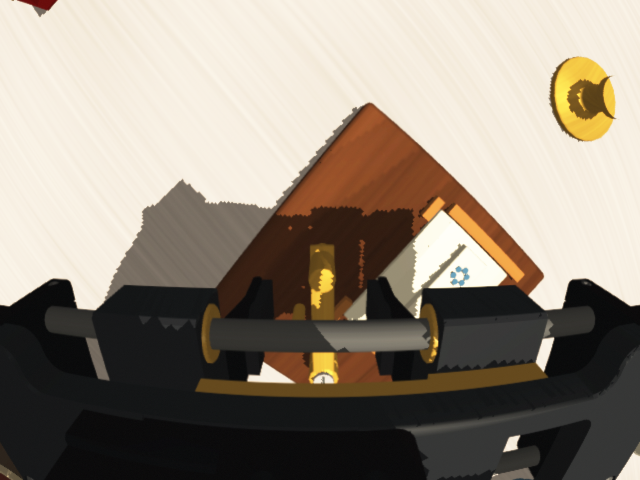

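The wrist view shows the knob at (321,270), centred between the fingers at 262 and 372. I'll descend.

```bash
python3 -m jog '[{"translation":[0,0,-0.02],"spin":0,"fingers":0.045},{"translation":[0,0,-0.035],"spin":0,"fingers":0.045},{"translation":[0,0,-0.035],"spin":0,"fingers":0.045},{"translation":[0,0,-0.035],"spin":0,"fingers":0.045},{"translation":[0,0,-0.035],"spin":0,"fingers":0.018},{"translation":[0,0,-0.035],"spin":0,"fingers":0.018},{"translation":[0,0,-0.035],"spin":0,"fingers":0.018},{"translation":[0,0,-0.035],"spin":0,"fingers":0.018},{"translation":[0,0,-0.035],"spin":0,"fingers":0.018},{"translation":[0,0,-0.035],"spin":0,"fingers":0.018}]' 20; python3 -c "
from h import *
s=arm.state(); print(s['force'],s['tool_pos'],s['width']*87)"
```

```text
clock: 3.7
tool_pos: [0.5367, 0.0204, 0.0848]
eef_rot: [3.141, -0.0, 0.909]
force: [-0.4, 0.2, 0.3]
width: 0.224
gripper_force: 0.0
[-0.37575439  0.16858372  0.31136979] [0.53665759 0.02036436 0.08477547] 19.456111350102308
```

Run:
```python
import numpy as np
for a in np.arange(.869,-.2,-.04): print(round(a-.909,3),np.round(.085*np.array([np.cos(a)-np.cos(.909),np.sin(a)-np.sin(.909)]),4))
```

```text
-0.04 [ 0.0026 -0.0021]
-0.08 [ 0.0052 -0.0044]
-0.12 [ 0.0077 -0.0067]
-0.16 [ 0.01   -0.0092]
-0.2 [ 0.0123 -0.0117]
-0.24 [ 0.0144 -0.0143]
-0.28 [ 0.0165 -0.017 ]
-0.32 [ 0.0184 -0.0198]
-0.36 [ 0.0203 -0.0227]
-0.4 [ 0.022  -0.0256]
-0.44 [ 0.0236 -0.0286]
-0.48 [ 0.0251 -0.0317]
-0.52 [ 0.0264 -0.0348]
-0.56 [ 0.0276 -0.038 ]
-0.6 [ 0.0287 -0.0412]
-0.64 [ 0.0297 -0.0445]
-0.68 [ 0.0305 -0.0478]
-0.72 [ 0.0313 -0.0511]
-0.76 [ 0.0318 -0.0544]
-0.8 [ 0.0323 -0.0578]
-0.84 [ 0.0326 -0.0612]
-0.88 [ 0.0327 -0.0646]
-0.92 [ 0.0328 -0.068 ]
-0.96 [ 0.0327 -0.0714]
-1.0 [ 0.0324 -0.0748]
-1.04 [ 0.032  -0.0782]
-1.08 [ 0.0315 -0.0815]
```

```bash
python3 -m jog '[{"translation":[0.0026,-0.0021,-0.003],"spin":-0.04,"fingers":0.018},{"translation":[0.0052,-0.0044,-0.003],"spin":-0.08,"fingers":0.018},{"translation":[0.0077,-0.0067,-0.003],"spin":-0.12,"fingers":0.018},{"translation":[0.01,-0.0092,-0.003],"spin":-0.16,"fingers":0.018},{"translation":[0.0123,-0.0117,-0.003],"spin":-0.2,"fingers":0.018},{"translation":[0.0144,-0.0143,-0.003],"spin":-0.24,"fingers":0.018},{"translation":[0.0165,-0.017,-0.003],"spin":-0.28,"fingers":0.018},{"translation":[0.0184,-0.0198,-0.003],"spin":-0.32,"fingers":0.018},{"translation":[0.0203,-0.0227,-0.003],"spin":-0.36,"fingers":0.018},{"translation":[0.022,-0.0256,-0.003],"spin":-0.4,"fingers":0.018},{"translation":[0.0236,-0.0286,-0.003],"spin":-0.44,"fingers":0.018},{"translation":[0.0236,-0.0286,-0.003],"spin":-0.44,"fingers":0.018}]'
cat >> h.py <<'E'
def st():
    s=arm.state(); p=s['tool_pos'][:2]-np.array([.484,-.0477]); a=np.arctan2(p[1],p[0]); F=s['force']
    print('t',s['clock'],'ang %.3f r %.1f'%(a,np.hypot(*p)*1e3),'Frad %.1f Ftan(cw resist +) %.1f Fz %.1f'%(F[0]*np.cos(a)+F[1]*np.sin(a),-F[0]*np.sin(a)+F[1]*np.cos(a),F[2]),'w %.1f g %.1f'%(s['width']*87,s['gripper_force']))
E
python3 -c "from h import *;st()"
```

```text
clock: 4.7
tool_pos: [0.5603, -0.0087, 0.0814]
eef_rot: [-3.141, 0.0, 0.466]
force: [-0.0, -0.5, 0.0]
width: 0.208
gripper_force: 0.0
t 4.7 ang 0.473 r 85.7 Frad -0.3 Ftan(cw resist +) -0.5 Fz 0.0 w 18.1 g 0.0
```

```bash
python3 - <<'E'
import numpy as np
for a in np.arange(.02,.65,.02): print(round(-a,3),np.round(.085*np.array([np.cos(.469-a)-np.cos(.469),np.sin(.469-a)-np.sin(.469)]),4))
E
python3 -m jog '[{"translation":[0.0008,-0.0015,0],"spin":-0.02,"fingers":0.018},{"translation":[0.0015,-0.0031,0],"spin":-0.04,"fingers":0.018},{"translation":[0.0022,-0.0046,0],"spin":-0.06,"fingers":0.018},{"translation":[0.0029,-0.0062,0],"spin":-0.08,"fingers":0.018},{"translation":[0.0036,-0.0078,0],"spin":-0.10,"fingers":0.018},{"translation":[0.0042,-0.0094,0],"spin":-0.12,"fingers":0.018}]'; python3 -c "from h import *;st()"
```

```text
-0.02 [ 0.0008 -0.0015]
-0.04 [ 0.0015 -0.0031]
-0.06 [ 0.0022 -0.0046]
-0.08 [ 0.0028 -0.0062]
-0.1 [ 0.0035 -0.0078]
-0.12 [ 0.0041 -0.0094]
-0.14 [ 0.0046 -0.011 ]
-0.16 [ 0.0052 -0.0126]
-0.18 [ 0.0057 -0.0142]
-0.2 [ 0.0061 -0.0158]
-0.22 [ 0.0066 -0.0175]
-0.24 [ 0.007  -0.0191]
-0.26 [ 0.0073 -0.0208]
-0.28 [ 0.0077 -0.0225]
-0.3 [ 0.008  -0.0241]
-0.32 [ 0.0082 -0.0258]
-0.34 [ 0.0085 -0.0275]
-0.36 [ 0.0087 -0.0292]
-0.38 [ 0.0088 -0.0309]
-0.4 [ 0.009  -0.0326]
-0.42 [ 0.0091 -0.0343]
-0.44 [ 0.0091 -0.036 ]
-0.46 [ 0.0092 -0.0377]
-0.48 [ 0.0092 -0.0394]
-0.5 [ 0.0091 -0.0411]
-0.52 [ 0.0091 -0.0428]
-0.54 [ 0.009  -0.0444]
-0.56 [ 0.0088 -0.0461]
-0.58 [ 0.0087 -0.0478]
-0.6 [ 0.0084 -0.0495]
-0.62 [ 0.0082 -0.0512]
-0.64 [ 0.0079 -0.0529]
clock: 5.2
tool_pos: [0.5644, -0.0178, 0.0815]
eef_rot: [-3.142, 0.0, 0.347]
force: [-0.3, 0.2, -0.7]
width: 0.207
gripper_force: 0.3
t 5.2 ang 0.356 r 85.8 Frad -0.2 Ftan(cw resist +) 0.3 Fz -0.7 w 18.0 g 0.3
```

```bash
python3 -m jog '[{"translation":[0.0006,-0.0016,0],"spin":-0.02,"fingers":0.018},{"translation":[0.0011,-0.0032,0],"spin":-0.04,"fingers":0.018},{"translation":[0.0016,-0.0048,0],"spin":-0.06,"fingers":0.018}]'; python3 -c "from h import *;st()"
python3 -m jog '[{"translation":[0.0005,-0.0016,0],"spin":-0.02,"fingers":0.018},{"translation":[0.0009,-0.0033,0],"spin":-0.04,"fingers":0.018},{"translation":[0.0013,-0.0049,0],"spin":-0.06,"fingers":0.018}]'; python3 -c "from h import *;st()"
```

```text
clock: 5.45
tool_pos: [0.5658, -0.0222, 0.0815]
eef_rot: [-3.141, 0.0, 0.287]
force: [-2.7, 1.7, -0.2]
width: 0.208
gripper_force: 1.3
t 5.45 ang 0.303 r 85.7 Frad -2.1 Ftan(cw resist +) 2.4 Fz -0.2 w 18.1 g 1.3
clock: 5.7
tool_pos: [0.5672, -0.0273, 0.0815]
eef_rot: [-3.141, 0.0, 0.227]
force: [-3.3, 3.6, 1.0]
width: 0.208
gripper_force: 1.5
t 5.7 ang 0.241 r 85.6 Frad -2.3 Ftan(cw resist +) 4.3 Fz 1.0 w 18.1 g 1.5
```

```bash
python3 -m jog '[{"translation":[0.0004,-0.0017,0],"spin":-0.02,"fingers":0.018},{"translation":[0.0007,-0.0033,0],"spin":-0.04,"fingers":0.018}]'; python3 -c "from h import *;st()"
python3 -m jog '[{"translation":[0.0003,-0.0017,0],"spin":-0.02,"fingers":0.018},{"translation":[0.0005,-0.0034,0],"spin":-0.04,"fingers":0.018}]'; python3 -c "from h import *;st()"
```

```text
clock: 5.87
tool_pos: [0.5679, -0.0307, 0.0815]
eef_rot: [-3.141, 0.0, 0.187]
force: [-2.1, 2.4, 2.1]
width: 0.207
gripper_force: 1.5
t 5.8667 ang 0.200 r 85.6 Frad -1.6 Ftan(cw resist +) 2.8 Fz 2.1 w 18.0 g 1.5
clock: 6.03
tool_pos: [0.5685, -0.0341, 0.0815]
eef_rot: [-3.141, 0.0, 0.147]
force: [-2.6, 2.7, 1.1]
width: 0.203
gripper_force: 1.6
t 6.0333 ang 0.160 r 85.6 Frad -2.1 Ftan(cw resist +) 3.1 Fz 1.1 w 17.6 g 1.6
```

```bash
python3 -m jog '[{"translation":[0.0002,-0.0017,0],"spin":-0.02,"fingers":0.018},{"translation":[0.0004,-0.0034,0],"spin":-0.04,"fingers":0.018}]'; python3 -c "from h import *;st()"
python3 -m jog '[{"translation":[0.0001,-0.0017,0],"spin":-0.02,"fingers":0.018}]'; python3 -c "from h import *;st()"
```

```text
clock: 6.2
tool_pos: [0.5689, -0.0372, 0.0815]
eef_rot: [-3.141, 0.0, 0.107]
force: [-2.7, 4.6, 0.9]
width: 0.207
gripper_force: 2.4
t 6.2 ang 0.124 r 85.5 Frad -2.1 Ftan(cw resist +) 4.9 Fz 0.9 w 18.0 g 2.4
clock: 6.28
tool_pos: [0.569, -0.0388, 0.0815]
eef_rot: [-3.141, 0.0, 0.087]
force: [-1.6, 4.5, 1.1]
width: 0.209
gripper_force: 1.8
t 6.2833 ang 0.105 r 85.5 Frad -1.1 Ftan(cw resist +) 4.6 Fz 1.1 w 18.2 g 1.8
```

Run:
```python
from h import *; import pickle
f=wgrab(); pickle.dump(f,open('w3.pkl','wb')); g=grab('scene'); pickle.dump(g,open('s3.pkl','wb'))
save(np.hstack([cv2.resize(f['color'],(400,300)),cv2.resize(g['color'][228:308,245:355],(400,300),interpolation=cv2.INTER_CUBIC)]),'w3.png')
```

```text
(no output)
```

View pics/w3.png

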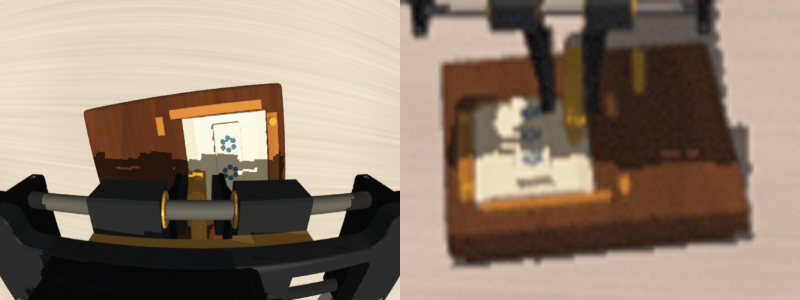

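The plaque has slid back toward the rail (wrist view, right edge at about (264,120)), and the toe is near its margin. I'll continue in small steps.

```bash
for i in 1 2 3; do :; done
python3 -m jog '[{"translation":[0.0001,-0.0017,0],"spin":-0.02,"fingers":0.018}]' >/dev/null; python3 -c "from h import *;st()"
python3 -m jog '[{"translation":[0.0001,-0.0017,0],"spin":-0.02,"fingers":0.018}]'>/dev/null; python3 -c "from h import *;st()"
python3 - <<'E'
from h import *; import pickle
f=pickle.load(open('w3.pkl','rb')); y=.217; R=np.array([[np.cos(y),-np.sin(y)],[np.sin(y),np.cos(y)]]); o=np.array([.5411,-.0281])
for n,q,z in[('plq far right',(265*1.6,111*1.6),.033),('plq near right',(267*1.6,150*1.6),.033),('plq far left',(183*1.6,119*1.6),.032),('rail',(269*1.6,121*1.6),.035)]: print(n,(R.T@(wworld(f,*q,z)[:2]-o))*1000)
E
```

```text
t 6.4667 ang 0.081 r 85.5 Frad -0.7 Ftan(cw resist +) 3.8 Fz 0.4 w 18.2 g 1.7
t 6.55 ang 0.061 r 85.5 Frad -1.1 Ftan(cw resist +) 2.7 Fz -0.5 w 18.2 g 1.6
plq far right [ 71.49527568 -79.86396309]
plq near right [ 36.28995807 -79.45514113]
plq far left [72.88109994 -9.03484266]
rail [ 62.75689599 -82.2654929 ]
```

```bash
python3 -m jog '[{"translation":[0.0001,-0.0017,0],"spin":-0.02,"fingers":0.018}]' >/dev/null; python3 -c "from h import *;st()"
python3 -m jog '[{"translation":[0,-0.0017,0],"spin":-0.02,"fingers":0.018}]'>/dev/null; python3 -c "from h import *;st()"
python3 -m jog '[{"translation":[0,-0.0012,0],"spin":-0.014,"fingers":0.018}]'>/dev/null; python3 -c "from h import *;st()"
```

```text
t 6.6333 ang 0.039 r 85.5 Frad -0.4 Ftan(cw resist +) 3.9 Fz -0.6 w 18.6 g 1.5
t 6.7167 ang 0.019 r 85.5 Frad -1.0 Ftan(cw resist +) 3.4 Fz -0.3 w 18.2 g 1.6
t 6.8 ang 0.003 r 85.4 Frad -0.7 Ftan(cw resist +) 2.1 Fz 0.2 w 17.9 g 1.5
```

```bash
python3 -m jog '[{"translation":[0,-0.001,0],"spin":-0.012,"fingers":0.018}]' >/dev/null; python3 -c "from h import *;st()"
python3 -m jog '[{"translation":[0,-0.001,0],"spin":-0.012,"fingers":0.018}]'>/dev/null; python3 -c "from h import *;st()"
python3 -m jog '[{"translation":[0,-0.001,0],"spin":-0.012,"fingers":0.018}]'>/dev/null; python3 -c "from h import *;st()"
```

```text
t 6.8833 ang -0.008 r 85.5 Frad 0.4 Ftan(cw resist +) 4.3 Fz 0.0 w 18.1 g 1.5
t 6.9667 ang -0.018 r 85.4 Frad -1.7 Ftan(cw resist +) 3.4 Fz 0.1 w 18.1 g 1.5
t 7.05 ang -0.029 r 85.4 Frad -1.5 Ftan(cw resist +) 3.6 Fz 0.2 w 17.8 g 1.5
```

```bash
python3 -m jog '[{"translation":[0,-0.001,0],"spin":-0.012,"fingers":0.018}]' >/dev/null; python3 -c "from h import *;st()"
python3 -m jog '[{"translation":[0,-0.001,0],"spin":-0.012,"fingers":0.018}]'>/dev/null; python3 -c "from h import *;st()"
```

```text
t 7.1333 ang -0.041 r 85.4 Frad -1.1 Ftan(cw resist +) 2.9 Fz -0.5 w 17.9 g 1.5
t 7.2167 ang -0.051 r 85.4 Frad -1.0 Ftan(cw resist +) 4.5 Fz 0.8 w 18.2 g 2.5
```

```bash
python3 -m jog '[{"translation":[0,-0.0007,0],"spin":-0.008,"fingers":0.018}]' >/dev/null; python3 -c "from h import *;st()"
```

```text
t 7.3 ang -0.054 r 85.3 Frad -2.5 Ftan(cw resist +) 6.0 Fz 1.1 w 18.0 g 2.9
```

```bash
python3 -m jog '[{"translation":[0,0,0],"spin":0,"fingers":0.018},{"translation":[0,0,0],"spin":0,"fingers":0.018}]' >/dev/null; python3 -c "from h import *;st()"
python3 -m jog '[{"translation":[0,-0.0005,0],"spin":0,"fingers":0.018},{"translation":[0,-0.0005,0],"spin":0,"fingers":0.018}]' >/dev/null; python3 -c "from h import *;st()"
```

```text
t 7.4667 ang -0.054 r 85.3 Frad -2.3 Ftan(cw resist +) 4.2 Fz 1.3 w 18.1 g 2.3
t 7.6333 ang -0.056 r 85.3 Frad -0.4 Ftan(cw resist +) 5.2 Fz 1.3 w 18.1 g 2.8
```

```bash
python3 -m jog '[{"translation":[0,-0.0008,0],"spin":0,"fingers":0.018},{"translation":[0,-0.0008,0],"spin":0,"fingers":0.018}]' >/dev/null; python3 -c "from h import *;st();st()"
python3 - <<'E'
from h import *; import pickle
f=wgrab(); pickle.dump(f,open('w4.pkl','wb'));save(f['color'],'w4.png')
E
```

```text
t 7.8 ang -0.061 r 85.4 Frad -1.3 Ftan(cw resist +) 7.3 Fz 0.9 w 18.1 g 3.3
t 7.8 ang -0.061 r 85.4 Frad -1.3 Ftan(cw resist +) 7.3 Fz 0.9 w 18.1 g 3.3
```

View pics/w4.png

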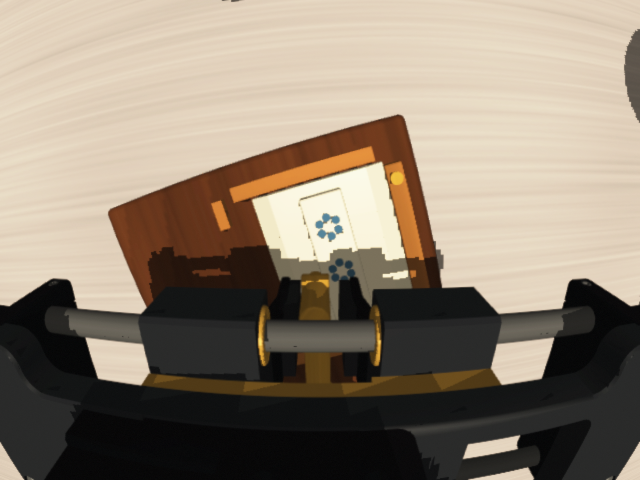

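The plaque is against the rail (edge at about (388,165)) and the force is now the highest so far. I'll check that it holds.

```bash
for i in 1 2; do python3 -m jog '[{"translation":[0,0,0],"spin":0,"fingers":0.018},{"translation":[0,0,0],"spin":0,"fingers":0.018}]' >/dev/null; python3 -c "from h import *;st()"; done
python3 - <<'E'
from h import *; import pickle
f=pickle.load(open('w4.pkl','rb')); y=.217; R=np.array([[np.cos(y),-np.sin(y)],[np.sin(y),np.cos(y)]]); o=np.array([.5411,-.0281])
for n,q,z in[('plq R',(383,164),.033),('plq R2',(404,250),.033),('plq L',(253,198),.032),('rail',(387,165),.035),('panel L',(300,198),.044),('panel R',(341,189),.044)]: print(n,(R.T@(wworld(f,*q,z)[:2]-o))*1000)
E
```

```text
t 8.0167 ang -0.061 r 85.4 Frad -1.6 Ftan(cw resist +) 7.0 Fz 1.7 w 18.2 g 3.3
t 8.1833 ang -0.061 r 85.3 Frad -2.6 Ftan(cw resist +) 6.2 Fz -0.4 w 18.0 g 3.3
plq R [ 71.01319604 -80.31555883]
plq R2 [ 21.58867461 -80.00641583]
plq L [73.1477792  -8.75466048]
rail [ 70.19025321 -81.94543366]
panel L [ 67.4710374  -34.22617559]
panel R [ 66.00142799 -55.13514645]
```

Toe is home: 6 to 7 N held steady, plaque not moving, and the toe position matches the panel side. I'll back off to centre, open, and let the spring press for 3 s.

```bash
python3 -m jog '[{"translation":[0,0.002,0],"spin":0,"fingers":0.018},{"translation":[0,0.002,0],"spin":0,"fingers":0.05},{"translation":[0,0.002,0],"spin":0,"fingers":0.05},{"translation":[0,0.002,0],"spin":0,"fingers":0.05},{"translation":[0,0.002,0],"spin":0,"fingers":0.05},{"translation":[0,0.002,0],"spin":0,"fingers":0.05},{"translation":[0,0.002,0],"spin":0,"fingers":0.05},{"translation":[0,0.002,0],"spin":0,"fingers":0.05},{"translation":[0,0.002,0],"spin":0,"fingers":0.05},{"translation":[0,0.002,0],"spin":0,"fingers":0.05},{"translation":[0,0.002,0],"spin":0,"fingers":0.05},{"translation":[0,0.002,0],"spin":0,"fingers":0.05}]'; python3 -c "from h import *;st()
f=wgrab();save(np.hstack([f['color'][240:390,200:440]]*1),'w5.png')"
python3 -m jog '[{"translation":[0,0,0],"spin":0,"fingers":0.05},{"translation":[0,0,0],"spin":0,"fingers":0.05},{"translation":[0,0,0],"spin":0,"fingers":0.05},{"translation":[0,0,0],"spin":0,"fingers":0.05},{"translation":[0,0,0],"spin":0,"fingers":0.05},{"translation":[0,0,0],"spin":0,"fingers":0.05},{"translation":[0,0,0],"spin":0,"fingers":0.05},{"translation":[0,0,0],"spin":0,"fingers":0.05},{"translation":[0,0,0],"spin":0,"fingers":0.05},{"translation":[0,0,0],"spin":0,"fingers":0.05}]'
```

```text
clock: 9.18
tool_pos: [0.5693, -0.0521, 0.0815]
eef_rot: [-3.142, 0.0, -0.073]
force: [0.0, -1.0, -0.6]
width: 0.573
gripper_force: 0.0
t 9.1833 ang -0.052 r 85.4 Frad 0.1 Ftan(cw resist +) -1.0 Fz -0.6 w 49.8 g 0.0
clock: 10.07
tool_pos: [0.5693, -0.0521, 0.0815]
eef_rot: [-3.142, 0.0, -0.073]
force: [0.2, -0.0, -0.3]
width: 0.574
gripper_force: 0.0
```

View pics/w5.png

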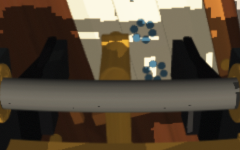

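```bash
python3 -m jog '[{"translation":[0,0,0],"spin":0,"fingers":0.05},{"translation":[0,0,0],"spin":0,"fingers":0.05},{"translation":[0,0,0],"spin":0,"fingers":0.05},{"translation":[0,0,0],"spin":0,"fingers":0.05},{"translation":[0,0,0],"spin":0,"fingers":0.05},{"translation":[0,0,0],"spin":0,"fingers":0.05},{"translation":[0,0,0],"spin":0,"fingers":0.05},{"translation":[0,0,0],"spin":0,"fingers":0.05},{"translation":[0,0,0],"spin":0,"fingers":0.05},{"translation":[0,0,0],"spin":0,"fingers":0.05},{"translation":[0,0,0],"spin":0,"fingers":0.05},{"translation":[0,0,0],"spin":0,"fingers":0.05}]'
python3 - <<'E'
import numpy as np
for a in np.arange(.04,1.13,.04): print(round(a,3),np.round(.0854*np.array([np.cos(a-.052)-np.cos(.052),np.sin(a-.052)+np.sin(.052)]),4))
E
```

```text
clock: 11.07
tool_pos: [0.5693, -0.0522, 0.0815]
eef_rot: [-3.142, -0.0, -0.073]
force: [1.1, 0.4, 1.0]
width: 0.573
gripper_force: 0.0
0.04 [0.0001 0.0034]
0.08 [0.0001 0.0068]
0.12 [-0.0001  0.0102]
0.16 [-0.0004  0.0136]
0.2 [-0.0008  0.017 ]
0.24 [-0.0014  0.0204]
0.28 [-0.0021  0.0237]
0.32 [-0.0029  0.0271]
0.36 [-0.0039  0.0303]
0.4 [-0.005   0.0336]
0.44 [-0.0062  0.0367]
0.48 [-0.0076  0.0399]
0.52 [-0.0091  0.043 ]
0.56 [-0.0107  0.046 ]
0.6 [-0.0124  0.0489]
0.64 [-0.0142  0.0518]
0.68 [-0.0162  0.0546]
0.72 [-0.0182  0.0573]
0.76 [-0.0204  0.06  ]
0.8 [-0.0227  0.0625]
0.84 [-0.0251  0.065 ]
0.88 [-0.0275  0.0673]
0.92 [-0.0301  0.0696]
0.96 [-0.0327  0.0718]
1.0 [-0.0355  0.0738]
1.04 [-0.0383  0.0757]
1.08 [-0.0412  0.0776]
1.12 [-0.0441  0.0793]
```

```bash
python3 -m jog '[{"translation":[0,0,0],"spin":0,"fingers":0.018},{"translation":[0,0,0],"spin":0,"fingers":0.018},{"translation":[0,0,0],"spin":0,"fingers":0.018},{"translation":[0,0,0],"spin":0,"fingers":0.018},{"translation":[0,0,0],"spin":0,"fingers":0.018},{"translation":[0.0001,0.0034,0],"spin":0.04,"fingers":0.018},{"translation":[0.0001,0.0068,0],"spin":0.08,"fingers":0.018},{"translation":[-0.0001,0.0102,0],"spin":0.12,"fingers":0.018},{"translation":[-0.0004,0.0136,0],"spin":0.16,"fingers":0.018},{"translation":[-0.0008,0.017,0],"spin":0.2,"fingers":0.018},{"translation":[-0.0014,0.0204,0],"spin":0.24,"fingers":0.018},{"translation":[-0.0021,0.0237,0],"spin":0.28,"fingers":0.018}]'; python3 -c "from h import *;st()"
```

```text
clock: 12.07
tool_pos: [0.5675, -0.0288, 0.0816]
eef_rot: [3.141, -0.001, 0.208]
force: [1.2, -0.4, 0.4]
width: 0.205
gripper_force: 0.4
t 12.0667 ang 0.222 r 85.6 Frad 1.1 Ftan(cw resist +) -0.7 Fz 0.4 w 17.9 g 0.4
```

```bash
python3 -m jog '[{"translation":[-0.0008,0.0034,0],"spin":0.04,"fingers":0.018},{"translation":[-0.0018,0.0066,0],"spin":0.08,"fingers":0.018},{"translation":[-0.0029,0.0099,0],"spin":0.12,"fingers":0.018},{"translation":[-0.0041,0.013,0],"spin":0.16,"fingers":0.018},{"translation":[-0.0055,0.0162,0],"spin":0.2,"fingers":0.018},{"translation":[-0.007,0.0193,0],"spin":0.24,"fingers":0.018},{"translation":[-0.0086,0.0223,0],"spin":0.28,"fingers":0.018},{"translation":[-0.0103,0.0252,0],"spin":0.32,"fingers":0.018},{"translation":[-0.0121,0.0281,0],"spin":0.36,"fingers":0.018},{"translation":[-0.0141,0.0309,0],"spin":0.4,"fingers":0.018},{"translation":[-0.0161,0.0336,0],"spin":0.44,"fingers":0.018},{"translation":[-0.0183,0.0363,0],"spin":0.48,"fingers":0.018}]'; python3 -c "from h import *;st()"
python3 -m jog '[{"translation":[-0.0023,0.0025,0],"spin":0.04,"fingers":0.018},{"translation":[-0.0047,0.005,0],"spin":0.08,"fingers":0.018},{"translation":[-0.0071,0.0073,0],"spin":0.12,"fingers":0.018},{"translation":[-0.0097,0.0096,0],"spin":0.16,"fingers":0.018},{"translation":[-0.0123,0.0118,0],"spin":0.2,"fingers":0.018},{"translation":[-0.0137,0.0128,0],"spin":0.22,"fingers":0.018},{"translation":[-0.0137,0.0128,0],"spin":0.22,"fingers":0.018}]'; python3 -c "from h import *;st()"
```

```text
clock: 13.07
tool_pos: [0.5492, 0.0079, 0.0817]
eef_rot: [3.141, -0.001, 0.689]
force: [1.1, -0.9, -0.0]
width: 0.207
gripper_force: 0.4
t 13.0667 ang 0.706 r 85.7 Frad 0.2 Ftan(cw resist +) -1.4 Fz -0.0 w 18.0 g 0.4
clock: 13.65
tool_pos: [0.5351, 0.0209, 0.0817]
eef_rot: [3.141, -0.0, 0.908]
force: [1.0, 0.3, 0.1]
width: 0.204
gripper_force: 0.0
t 13.65 ang 0.930 r 85.5 Frad 0.9 Ftan(cw resist +) -0.6 Fz 0.1 w 17.8 g 0.0
```

```bash
python3 -m jog '[{"translation":[-0.0014,0.001,0],"spin":0.02,"fingers":0.018},{"translation":[-0.0028,0.002,0],"spin":0.04,"fingers":0.018},{"translation":[-0.0042,0.003,0],"spin":0.06,"fingers":0.018},{"translation":[-0.0056,0.0039,0],"spin":0.08,"fingers":0.018},{"translation":[-0.0056,0.0039,0],"spin":0.08,"fingers":0.018}]'>/dev/null; python3 -c "from h import *;st()"
python3 -m jog '[{"translation":[-0.0007,0.0005,0],"spin":0.01,"fingers":0.018},{"translation":[-0.0014,0.0009,0],"spin":0.02,"fingers":0.018}]'>/dev/null; python3 -c "from h import *;st()"
python3 -m jog '[{"translation":[-0.0007,0.0005,0],"spin":0.01,"fingers":0.018},{"translation":[-0.0007,0.0005,0],"spin":0.01,"fingers":0.018}]'>/dev/null; python3 -c "from h import *;st()"
```

```text
t 14.0667 ang 1.012 r 85.5 Frad -0.3 Ftan(cw resist +) 0.2 Fz -0.0 w 17.8 g 0.0
t 14.2333 ang 1.028 r 85.4 Frad 0.4 Ftan(cw resist +) -1.4 Fz 0.4 w 17.7 g 0.4
t 14.4 ang 1.039 r 85.5 Frad -0.0 Ftan(cw resist +) 0.3 Fz 0.6 w 18.1 g 0.1
```

```bash
for i in 1 2; do :; done
python3 -m jog '[{"translation":[-0.0007,0.0005,0],"spin":0.01,"fingers":0.018},{"translation":[-0.0007,0.0005,0],"spin":0.01,"fingers":0.018}]'>/dev/null; python3 -c "from h import *;st()"
python3 -m jog '[{"translation":[-0.0007,0.0004,0],"spin":0.01,"fingers":0.018},{"translation":[-0.0007,0.0004,0],"spin":0.01,"fingers":0.018}]'>/dev/null; python3 -c "from h import *;st()"
```

```text
t 14.5667 ang 1.048 r 85.5 Frad -0.1 Ftan(cw resist +) -0.7 Fz 0.6 w 17.8 g 0.2
t 14.7333 ang 1.050 r 85.4 Frad -0.9 Ftan(cw resist +) -3.3 Fz -1.9 w 18.1 g 1.9
```

```bash
python3 -m jog '[{"translation":[-0.0007,0.0004,0],"spin":0,"fingers":0.018},{"translation":[-0.0007,0.0004,0],"spin":0,"fingers":0.018}]'>/dev/null; python3 -c "from h import *;st()"
python3 -m jog '[{"translation":[-0.0005,0.0003,0],"spin":0,"fingers":0.018},{"translation":[-0.0005,0.0003,0],"spin":0,"fingers":0.018}]'>/dev/null; python3 -c "from h import *;st()"
```

```text
t 14.9 ang 1.053 r 85.4 Frad -0.6 Ftan(cw resist +) -7.0 Fz -5.2 w 18.2 g 3.5
t 15.0667 ang 1.054 r 85.4 Frad 0.5 Ftan(cw resist +) -9.0 Fz -5.8 w 17.9 g 4.5
```

It's against the rest pin: the force climbs with almost no motion. I'll back off, open and lift away.

```bash
python3 -m jog '[{"translation":[0.0026,-0.0015,0],"spin":0,"fingers":0.018},{"translation":[0.0026,-0.0015,0],"spin":0,"fingers":0.05},{"translation":[0.0026,-0.0015,0],"spin":0,"fingers":0.05},{"translation":[0.0026,-0.0015,0],"spin":0,"fingers":0.05},{"translation":[0.0026,-0.0015,0],"spin":0,"fingers":0.05},{"translation":[0.0026,-0.0015,0],"spin":0,"fingers":0.05},{"translation":[0.0026,-0.0015,0.03],"spin":0,"fingers":0.05},{"translation":[0.0026,-0.0015,0.06],"spin":0,"fingers":0.05},{"translation":[0.0026,-0.0015,0.1],"spin":0,"fingers":0.05},{"translation":[0.0026,-0.0015,0.14],"spin":0,"fingers":0.05},{"translation":[0.0026,-0.0015,0.16],"spin":0,"fingers":0.05},{"translation":[0.0026,-0.0015,0.16],"spin":0,"fingers":0.05}]'
python3 -m jog '[{"translation":[-0.02,-0.03,0],"spin":-0.12,"fingers":0.05},{"translation":[-0.02,-0.03,0],"spin":-0.24,"fingers":0.05},{"translation":[-0.02,-0.03,0],"spin":-0.36,"fingers":0.05},{"translation":[-0.02,-0.03,0],"spin":-0.48,"fingers":0.05},{"translation":[-0.02,-0.03,0],"spin":-0.6,"fingers":0.05},{"translation":[-0.02,-0.03,0],"spin":-0.7,"fingers":0.05},{"translation":[-0.02,-0.03,0],"spin":-0.7,"fingers":0.05},{"translation":[-0.02,-0.03,0],"spin":-0.7,"fingers":0.05}]'
python3 - <<'E'
from h import *; import pickle
f=wgrab(); pickle.dump(f,open('w6.pkl','wb'));save(f['color'],'w6.png')
E
```

```text
clock: 16.07
tool_pos: [0.5297, 0.0267, 0.247]
eef_rot: [3.135, -0.004, 1.037]
force: [0.1, 0.3, -0.5]
width: 0.575
gripper_force: 0.0
clock: 16.73
tool_pos: [0.5073, -0.0038, 0.2411]
eef_rot: [-3.141, 0.001, 0.34]
force: [0.3, -0.6, 0.3]
width: 0.572
gripper_force: 0.0
```

View pics/w6.png

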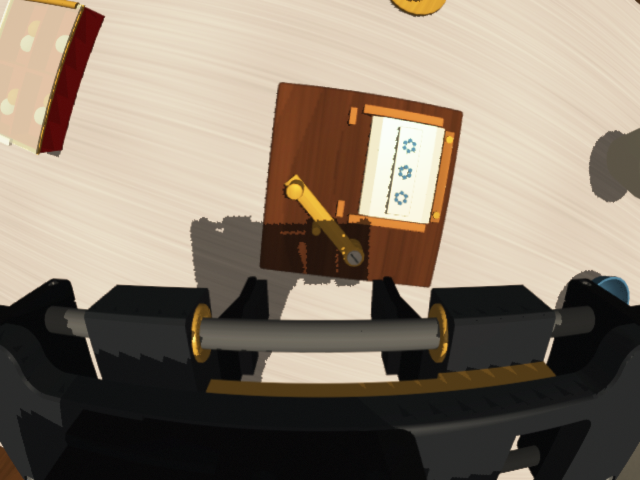

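The wrist view shows the knob at (294,189) and the pivot at (353,257), with the arm against the rest pin at (316,231). The plaque is against its rail and nothing else has moved. I'll check the clip angle and then hand in.

Run:
```python
from h import *; import pickle
f=pickle.load(open('w6.pkl','rb')); k=wworld(f,294.5,189,.086)[:2]; p=wworld(f,353.5,257,.059)[:2]
a=np.arctan2(*(k-p)[::-1]); print('angle',a,'expected 1.017, contact est 1.03')
if abs(a-1.02)<.05: print(arm.sign_off())
```

```text
angle 0.9964035454913833 expected 1.017, contact est 1.03
the job is handed in; nothing more can be done
None
```

The job is handed in: the toe went fully home at about 7 N, the spring alone pressed for about 3 s, and the clip is back on its rest pin with the gripper clear and, in the last view, nothing else moved.

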